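# Clamp the thin blank in the bevel jig

## Robot

A 6-joint arm with a two-finger parallel gripper is mounted at the origin on the work surface. World frame = base frame: x ahead of the robot, y to its left, z up, the work surface at z = 0. Lengths are in mm, angles in degrees, forces in N, time in s.
With the tool pointing down it reaches from about 300 to 850 mm from the base axis. Payload 4.2 kg.
Tool frame: the origin (TCP) lies midway between the tips of the shut fingers; the grasp point (between the pads) lies 19 mm behind it; z points along the fingers, y is the line along which they close (so a half turn about z gives the same grasp; the last joint's range is limited). The gripper opens to 91 mm and grips with 3 to 60 N. Pads are 32 mm wide; open, the fingers measure 118 mm over their backs; the gripper's body (76 mm by 178 mm) begins 60 mm behind the grasp point.
Start: joints at [75.229, 18.312, 89.639, -0, 72.044, -1.146], TCP at [135.451, 558.835, 213.976] pointing down, gripper open.
Joint ranges: [-177.97, 177.97], [-48.28, 115.42], [12.27, 149.76], [-77.06, 257.06], [2.81, 150.46], [-146.56, 146.56]. Speed limits (degrees/s): [147.25, 147.25, 180, 180, 180, 180].

## Interface

Orientations are given as [roll, pitch, yaw] about the fixed x, y, z axes, in that order (R = Rz(yaw) Ry(pitch) Rx(roll)).
In Python, from workcell import env gives the robot as it stands.
- The arm moves only by the tool send_rows, never from a script. Its argument "steps" is a list that holds one entry, the list of rows, each a list of 5 numbers: the shift along the tool's x, y, z scaled (see below), then the turn about the tool's z scaled (see below), then the opening, from 0 (shut) to 1 (fully open). In form: [[[dx, dy, dz, yaw, fingers], ...]]. A call has 1 to 5 rows; each row shifts and turns the commanded pose from where the row before left it, along the tool's axes as they then stand; what a row does not reach is not made up. The controller multiplies each number of a shift by 0.04 m and each number of a turn by 0.12 rad. A row lasts 1/12 s, in which the tool goes at most 41.7 mm and 7.16 degrees, less where a joint would pass 70% of its speed; a pose out of reach is approached as far as the arm can. A call with a number of a shift or a turn outside -1 to 1 is refused whole. A call with a gripper value outside its range is refused whole. The fingers move at their own pace and stop on an object; "squeeze" is the grip in N (left out, the last holds). Time passes only in rows, so rows that do not move let the fingers close. It gives the time, the measured TCP pose, the force, the opening and the grip force at its end, in the units of the state.
- env.state(): the state, without advancing time (a new reading comes with each control period).
- env.grab_frame(name): name is "side" or "top"; returns a dict with "pixels" (400x640x3 uint8, red, green, blue), "depth" (400x640 float32, mm along the optical axis (not along the pixel's ray), 0 where there is no reading), "intrinsics" (3x3 intrinsics, pixels), "cam_to_world" (4x4, takes a point from camera to world coordinates). Camera axes: x right, y down, z forward; pixel columns grow to the right and rows downward; lengths in mm; the calibration is good to about 2 mm. A picture is of the moment at which its call begins.
- env.job_done(): hands the job in; it is judged then, once.
The state is a dict: "time_s": time; "qpos": joint angles; "qvel": joint speeds; "effort": joint torques, N m; "ee_pos": TCP position; "ee_rot": TCP orientation; "force": force on the tool from outside, world axes, zero at the start; "torque": the same for the moment, N m; "gripper_width": finger opening in mm; "gripper_force": force on a finger pad.
Only numpy, scipy, OpenCV 4.12 (cv2) and the standard library are available. Lean on these libraries where they do the work, as an engineer would, in place of code of your own. Each camera call takes 0.05 s, during which the arm holds its last target. There are 200 camera calls.

## Task

Take the thinner of the two wooden blanks out of its holding block and slide it squarely down the leaning slot of the bevel jig until it is fully home on the slot's floor. Then swing the keeper on the jig shut, right round to its stop, so that its nose holds the blank. Leave the thicker blank in its block and everything else on the bench where it is.

Things in the scene. Friction and masses are not known exactly. Their poses are not given: they have to be found in the camera images.
- thin_blank: the thinner of two plain dark hardwood blanks, a flat slab 8 mm thick (own x), 100 mm wide (own y), 120 mm tall (own z), about 75 g; it stands on edge in its holding block with its foot 10 mm above the bench and 85 mm showing above the block. Origin: centre of its lower edge face; z runs up the blank.
- thick_blank: the other blank, same wood, 14 mm thick (own x), 100 mm wide, 120 mm tall, standing in its own holding block. Too thick for the jig's slot. Origin: centre of its lower edge face.
- thin_stand: fixed pale wood holding block of the thin blank, 64 x 116 mm, 45 mm tall, with an upright slot 11 mm wide (along its x), 35 mm deep, open at the ends and top. Origin under its centre on the bench.
- thick_stand: fixed pale wood holding block of the thick blank, as the other, but its slot is 17 mm wide. The two blocks may stand in either place.
- jig: fixed plywood bevel jig with a leaning slot (see slot_floor). Own x points away from the robot side, y along the slot, z up; origin on the bench, straight below the centre of the slot's floor. Outline: x -50 to +80 mm, y -66 to +66 mm; a block 78 mm tall fills x 10 to 80 mm behind the slot and carries the keeper.
- slot_floor (a point): centre of the slot's floor, 18 mm above the bench; the thin blank's origin comes here when fully home. The slot leans 25 deg from vertical, mouth towards the jig's -x: the way out is the jig's (-0.423, 0, 0.906). Slot 10 mm wide, 108 mm long (along y, 12 mm cheeks at both ends), 55 mm deep along the slope; a blank fully home shows 65 mm of its 120 mm.
- slot_mouth (a point): centre of the top of the slot's straight part, 55 mm up the slope from slot_floor; above it the two long lips flare outward 30 deg for 12 mm (mouth about 21 mm wide)
- keeper (a joint): angle of the steel keeper, a flat bar turning on a vertical pin on the jig. 0 = open: handle along the jig's +y, round nose along -y, clear of the slot. 1.57 (stop) = shut: handle along the jig's +x, nose over the slot against the blank's back; it then blocks the slot. Turns clockwise seen from above as the value grows; light friction, stays where left.
- keeper_knob (a point): on the axis of the upright black round knob at the end of the keeper's handle, 60 mm from the pin; knob 20 mm in diameter, from 96 to 132 mm above the bench (this point is at 120 mm)
- keeper_pivot (a point): on the keeper's vertical pin, 90 mm above the bench, 12 mm along own +x from the jig's origin; the keeper's bar lies between 84 and 96 mm above the bench
- glue_bottle: a white glue bottle, 60 mm across, 160 mm tall, standing; origin under its centre; a bystander
- screw_jar: a glass jar with a steel lid, 70 mm across, 80 mm tall; origin under its centre; a bystander
- tape_roll: a roll of paper tape lying flat, 60 mm across, 22 mm tall; origin under its centre; a bystander
- offcut: a small pale wood offcut lying flat, 60 x 32 x 22 mm; origin under its centre; a bystander
- screwdriver: a 200 mm screwdriver lying on the bench near the robot; origin under its middle; a bystander
- hammer: a hammer lying at the far right; origin under its middle; a bystander
- glue_brush: a glue brush lying on the left; origin under its middle; a bystander
- bar_clamp: a 300 mm bar clamp with yellow jaws lying on the right; origin under the middle of its bar; a bystander
Mind the look-alikes: they are no part of the job. What is shaped like the thin_blank but turquoise is not meant.

How it is judged (in metres and radians):
On the way, in this order (a step that is already met when the one before it is completed fails the run):
1. the thin blank is fully home in the leaning slot, the keeper still open (distance between thin_blank and slot_floor below 0.008 m and angle between the y axis of thin_blank and the y axis of jig, either way round below 0.1 rad and value of joint keeper below 1 rad), for 0.2 s.
2. the keeper is swung shut (value of joint keeper above 1.4 rad), for 0.2 s.
At the end, for the whole second after the job is handed in: The thin blank rests in the jig's slot, the centre of its lower edge within 8 mm of the centre of the slot's floor and its width within 0.1 rad of the slot's length, at rest; the keeper stands beyond 1.4 rad (shut at 1.57); the thick blank is within 20 mm of where it stood (distance between thin_blank and slot_floor below 0.008 m and angle between the y axis of thin_blank and the y axis of jig, either way round below 0.1 rad and value of joint keeper above 1.4 rad and linear speed of thin_blank below 0.02 m/s and distance of thick_blank from where it was at the start of the episode below 0.02 m); the robot touches nothing.
It fails at once if the thick blank is disturbed (distance of thick_blank from where it was at the start of the episode above 0.04 m).
It fails at once if another thing on the bench is moved more than 50 mm (distance of any of glue_bottle, screw_jar, tape_roll, offcut, screwdriver, hammer, glue_brush, bar_clamp from where it was at the start of the episode above 0.05 m).
It also fails if it takes over 58 s, if anything falls off the work surface, if the arm or the gripper's body presses on something with over 40 N, if the wrist force passes 120 N, or if a joint passes its speed limit or range.

## Working session

There is one attempt and no reset: what is moved stays moved. The work goes in short steps, Python scripts to look and compute and a tool call to move; the robot and the scene stay as the last step left them, time stands still between calls to the robot, and variables do not carry over. Pictures are saved under pics/ and viewed, at most 10 in all, crops included, and the job is handed in when it is done.

Besides the shell and the picture viewer there is one more tool, called after "Request:" as name(argument=value, ...), one argument or row to a line, values as JSON. send_rows: Moves the arm, as the interface text tells. Shifts and turns lie within -1 to 1; 1 stands for 0.04 m of shift or 0.12 rad of turn. Its arguments: {"type":"object","properties":{"steps":{"type":"array"},"squeeze":{"type":"number"}},"required":["steps"]}

```bash
mkdir -p pics; cat > h.py <<'E'
import numpy as np, cv2, pickle
from workcell import env
def grab(n,tag):
    f=env.grab_frame(n); cv2.imwrite(f'pics/{tag}.png',f['pixels'][:,:,::-1]); pickle.dump(f,open(f'pics/{tag}.pkl','wb')); return f
def load(tag): return pickle.load(open(f'pics/{tag}.pkl','rb'))
def cloud(f):
    d=f['depth'];v,u=np.mgrid[:d.shape[0],:d.shape[1]];K=f['intrinsics'];T=f['cam_to_world']
    p=np.stack([(u-K[0,2])/K[0,0]*d,(v-K[1,2])/K[1,1]*d,d],-1); P=p@T[:3,:3].T+T[:3,3]; P[d<=0]=np.nan; return P
def plane(f,u,v,z):
    K=f['intrinsics'];T=f['cam_to_world'];r=T[:3,:3]@np.linalg.solve(K,[u,v,1.]);return T[:3,3]+r*(z-T[2,3])/r[2]
E
python3 - <<'E'
from h import *
for n in('side','top'):
    f=grab(n,n+'0'); print(n,f['intrinsics'].tolist(),np.round(f['cam_to_world'],3).tolist(),(f['depth']>0).mean())
print(env.state())
a=[cv2.imread(f'pics/{n}0.png') for n in('side','top')]
E
```

```text
side [[397.08454448961544, 0.0, 313.21072835030725], [0.0, 397.08454448961544, 191.86964850380423], [0.0, 0.0, 1.0]] [[0.992, -0.085, 0.098, 464.489], [-0.129, -0.588, 0.798, -884.132], [-0.01, -0.804, -0.594, 744.339], [0.0, 0.0, 0.0, 1.0]] 0.996109375
top [[430.00647463924435, 0.0, 322.86382824774205], [0.0, 430.00647463924435, 199.55909113862458], [0.0, 0.0, 1.0]] [[-0.023, -0.99, 0.136, 362.35], [-0.999, 0.026, 0.02, -23.783], [-0.023, -0.136, -0.99, 1369.157], [0.0, 0.0, 0.0, 1.0]] 0.996015625
{'time_s': 0.1, 'qpos': array([ 7.52286443e+01,  1.83491436e+01,  8.96997672e+01,  6.47855815e-04,
        7.20444056e+01, -1.14803986e+00]), 'qvel': array([-0.10308909,  0.03836581, -0.18424325, -0.07002484, -0.04482383,
        0.03770268]), 'effort': array([ 1.10061799e-03, -4.13333631e+01, -2.32511866e+01,  7.27652782e-02,
        4.22226987e-02, -5.16308421e-05]), 'ee_pos': array([135.33426339, 558.37732471, 213.19029553]), 'ee_rot': array([-1.79906715e+02, -2.48551490e-03,  1.66376482e+02]), 'force': array([-0.48811633,  0.74900723,  0.60620068]), 'torque': array([-0.01540665, -0.02084345, -0.04802256]), 'gripper_force': 0.0, 'gripper_width': 91.283220700688}
```

View pics/side0.png

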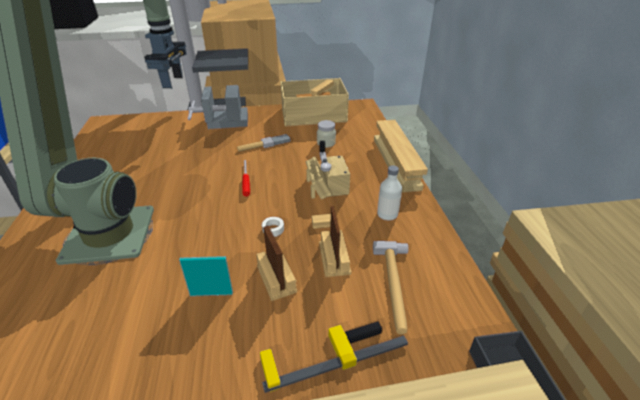

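View pics/top0.png

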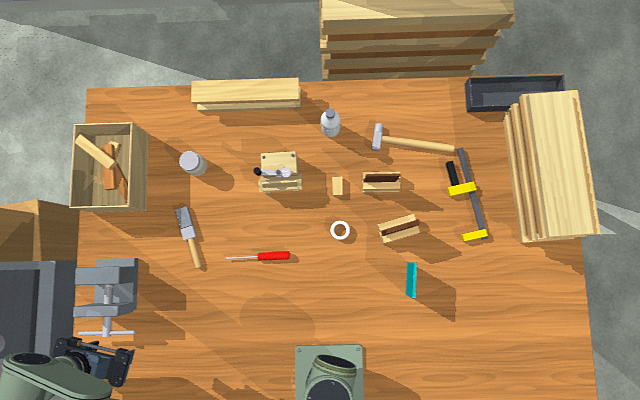

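The two dark blanks are at top (381,180) / side (335,237) and at top (399,229) / side (273,255). The turquoise decoy is at top (411,280) and the jig at top (279,172). I'll enlarge the crops to tell which blank is thinner.

```bash
python3 - <<'E'
from h import *
t=cv2.imread('pics/top0.png');s=cv2.imread('pics/side0.png')
a=cv2.resize(t[145:250,245:435],(760,420),interpolation=cv2.INTER_CUBIC)
cv2.imwrite('pics/c1.png',a)
b=cv2.resize(s[135:305,250:360],None,fx=3.5,fy=3.5,interpolation=cv2.INTER_CUBIC)
cv2.imwrite('pics/c2.png',b)
for n in('top0','side0'):
    f=load(n);P=cloud(f);hsv=cv2.cvtColor(f['pixels'],cv2.COLOR_RGB2HSV)
    z=P[...,2]
    for nm,lo,hi,zr in(('dark',(0,40,0),(25,255,120),(50,150)),):
        m=(cv2.inRange(hsv,lo,hi)>0)&(z>zr[0])&(z<zr[1])&(P[...,0]>200)
        k,l,st,c=cv2.connectedComponentsWithStats(m.astype(np.uint8))
        for i in range(1,k):
            if st[i,4]>40:
                Q=P[l==i];q=Q[Q[:,2]>np.nanmax(Q[:,2])-8]
                print(n,nm,st[i],c[i].round(),'mean',Q.mean(0).round(1),'zmax',Q[:,2].max().round(1),'top',len(q),q.mean(0).round(1))
                if len(q)>3:
                    w,V=np.linalg.eigh(np.cov(q[:,:2].T));V=V[:,1];print('  dir deg',np.degrees(np.arctan2(V[1],V[0])).round(1),'len',np.ptp(q[:,:2]@V).round(1),'thick',np.ptp(q[:,:2]@[-V[1],V[0]]).round(1))
E
```

```text
top0 dark [120 124  10   7  42] [126. 128.] mean [784.4 617.1  75.4] zmax 115.9 top 3 [783.9 600.7 113.5]
top0 dark [ 71 158  15  48 446] [ 78. 187.] mean [597.2 753.9  83.7] zmax 117.9 top 34 [600.2 752.9 112.6]
  dir deg 179.7 len 141.2 thick 6.2
top0 dark [106 167  11  23  46] [114. 180.] mean [617.  646.3  78. ] zmax 87.5 top 12 [612.6 646.   83.5]
  dir deg 168.8 len 62.1 thick 26.2
top0 dark [364 174  36   8 206] [381. 177.] mean [ 599.2 -173.8  100.9] zmax 134.3 top 55 [ 601.4 -172.5  129.6]
  dir deg 89.6 len 96.5 thick 7.9
top0 dark [382 220  38  15 149] [402. 227.] mean [ 449.4 -225.1  121.7] zmax 135.1 top 106 [ 451.8 -231.3  130.1]
  dir deg 104.4 len 99.8 thick 13.2
side0 dark [211  42  33   9  73] [223.  47.] mean [ 265.1 1280.7  122.1] zmax 149.7 top 7 [ 247.8 1286.1  145.6]
  dir deg -165.7 len 25.1 thick 8.3
side0 dark [330 206  10  52 302] [335. 231.] mean [ 601.2 -183.2  100.3] zmax 133.3 top 88 [ 602.7 -173.6  130.1]
  dir deg 88.4 len 99.1 thick 7.8
side0 dark [264 226  20  54 541] [274. 252.] mean [ 452.  -236.1  102.8] zmax 134.5 top 180 [ 452.1 -227.8  130.3]
  dir deg 105.3 len 97.7 thick 13.8
```

View pics/c1.png

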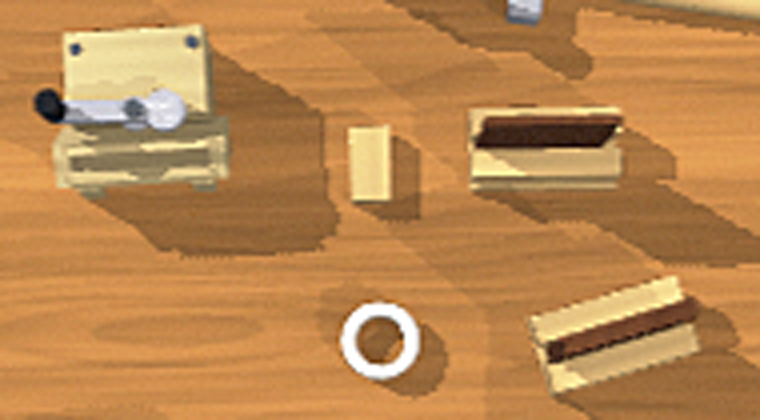

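View pics/c2.png

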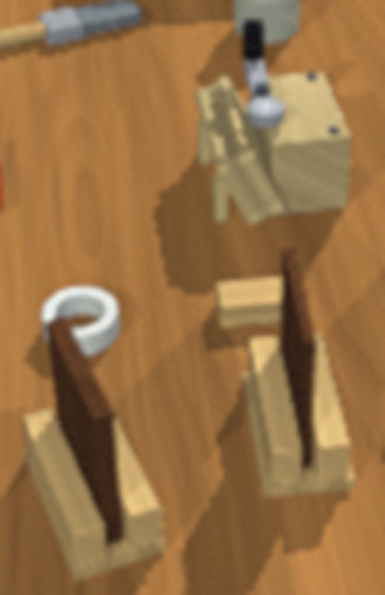

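The view settles it. The far blank, top (381,178) / side (335,231), measures about 8 mm thick, and the near one about 13.5 mm. The turquoise one is the decoy, so the far blank at about (602,-173) is mine. Next I'll measure the blank and jig accurately.

```bash
python3 - <<'E'
from h import *
def rect(q,s):
    r=cv2.minAreaRect(q[:,:2].astype(np.float32));print(s,len(q),'c',np.round(r[0],1),'size',np.round(r[1],1),'ang',round(r[2],2),'med z',np.median(q[:,2]).round(1))
for n in('top0','side0'):
    f=load(n);P=cloud(f).reshape(-1,3);hsv=cv2.cvtColor(f['pixels'],cv2.COLOR_RGB2HSV).reshape(-1,3)
    P_=P;inb=lambda a:(P[:,0]>a[0])&(P[:,0]<a[1])&(P[:,1]>a[2])&(P[:,1]<a[3])&(P[:,2]>a[4])&(P[:,2]<a[5])
    dark=(hsv[:,2]<110)
    wood=(hsv[:,1]>40)&(hsv[:,2]>110)
    rect(P[inb((560,640,-240,-110,124,137))&dark],n+' thin top')
    rect(P[inb((540,660,-260,-90,42,49))&wood],n+' stand top')
    rect(P[inb((560,780,50,260,74,82))&wood],n+' jig block top')
    rect(P[inb((500,780,50,260,30,82))&wood],n+' jig outline')
    k=P[inb((540,760,40,280,100,140))];
    rect(k,n+' knob z>100')
    if len(k): print(k.mean(0).round(1))
    g=inb((540,760,40,280,86,100))&(hsv[:,1]<60); rect(P[g],n+' bar')
    # yaw via top plane edges
    q=P[inb((560,780,50,260,74,82))&wood]
    print(' pct x',np.percentile(q[:,0],[0,2,98,100]).round(1),'y',np.percentile(q[:,1],[0,2,98,100]).round(1))
f=load('top0');c=cv2.resize(f['pixels'][145:200,245:310],None,fx=9,fy=9,interpolation=cv2.INTER_CUBIC);cv2.imwrite('pics/c3.png',c[:,:,::-1])
E
```

```text
top0 thin top 36 c [ 601.1 -174.9] size [96.4  6.7] ang 88.69 med z 128.2
top0 stand top 245 c [ 601.5 -180. ] size [113.3  51.7] ang 88.46 med z 44.7
top0 jig block top 609 c [634.3 135.5] size [117.6 126.2] ang 3.03 med z 77.2
top0 jig outline 1222 c [633.5 136.9] size [121.7 133.2] ang 1.39 med z 74.0
top0 knob z>100 59 c [624.7 157.9] size [94.7 18.6] ang 88.56 med z 128.9
[624.6 186.  122.3]
top0 bar 198 c [628.4 144.3] size [91.3 31.2] ang 83.22 med z 94.7
 pct x [573.8 595.3 691.8 694.7] y [ 70.8  85.1 190.2 197.1]
side0 thin top 81 c [ 603.1 -173.8] size [99.1  7.2] ang 89.04 med z 130.2
side0 stand top 483 c [ 603.8 -177.6] size [117.9  55.3] ang 89.05 med z 45.5
side0 jig block top 418 c [635.9 137.5] size [118.6 131.4] ang 3.42 med z 78.7
side0 jig outline 1074 c [634.5 137.9] size [121.1 140.2] ang 2.4 med z 69.0
side0 knob z>100 92 c [625.1 155.9] size [102.6  19.3] ang 87.08 med z 115.7
[627.  184.5 116.6]
side0 bar 126 c [630.7 147.9] size [95.3 30.5] ang 84.07 med z 96.4
 pct x [574.9 595.8 693.7 696.8] y [ 69.6  84.6 192.9 201.4]
```

View pics/c3.png

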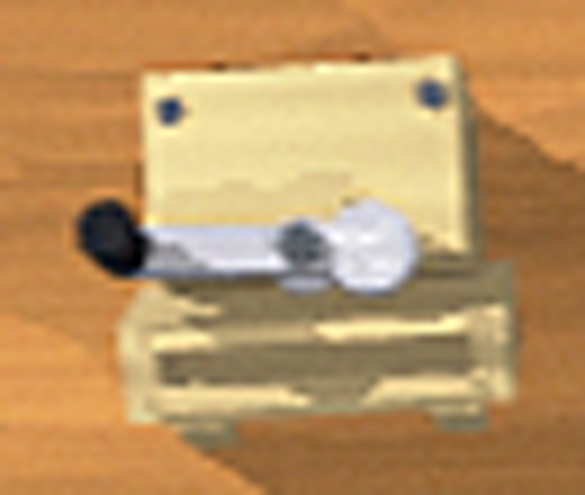

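The crop shows the keeper open: knob at (103,230), pin at (302,243) and nose at (373,246). The slot runs along the lower half, centre about (318,358), with the block top at (140–465, 55–250). I'll cast these crop points to world.

```bash
python3 - <<'E'
from h import *
f=load('top0')
def c(u,v,z): return plane(f,245+(u+.5)/9-.5,145+(v+.5)/9-.5,z)[:2]
pts=dict(bl=(140,72,78),br=(455,55,78),s1=(170,110,80),s2=(432,93,80),piv=(302,243,99),knob=(103,228,132),nose=(373,246,96),fl=(130,420,60),fr=(510,398,60))
R={k:c(*v) for k,v in pts.items()}
for k,v in R.items(): print(k,v.round(1))
an=lambda a,b:np.degrees(np.arctan2(*( (b-a)*[1,-1]))).round(2)
for a,b in(('bl','br'),('s1','s2'),('knob','nose'),('knob','piv'),('fl','fr')): print(a,b,an(R[a],R[b]),np.linalg.norm(R[a]-R[b]).round(1))
# depth based edges of block top: per-row/col fits, both views
for n in('top0','side0'):
    P=cloud(load(n)).reshape(-1,3);q=P[(P[:,0]>630)&(P[:,0]<720)&(P[:,1]>60)&(P[:,1]<220)&(P[:,2]>72)&(P[:,2]<84)]
    b=np.arange(90,186,8);xs=[q[(q[:,1]>=y)&(q[:,1]<y+8),0].max() for y in b]; p=np.polyfit(b+4,xs,1);print(n,'back edge: yaw',np.degrees(np.arctan(-p[0])).round(2),'x at y=138',np.polyval(p,138).round(1))
    b=np.arange(645,685,8);ya=[q[(q[:,0]>=x)&(q[:,0]<x+8),1].min() for x in b];yb=[q[(q[:,0]>=x)&(q[:,0]<x+8),1].max() for x in b]
    print(' sides',np.polyfit(b+4-665,ya,1).round(3),np.polyfit(b+4-665,yb,1).round(3))
    # front lip/highest points of jig front part (z vs x profile along centre)
    m=(P[:,0]>540)&(P[:,0]<640)&(abs(P[:,1]-138)<45)&(P[:,2]>5)&(P[:,2]<84); s=P[m]
    for x in range(550,626,5):
        t=s[(s[:,0]>=x)&(s[:,0]<x+5)]; 
        if len(t): print('  ',x,len(t),np.percentile(t[:,2],[0,50,100]).round(0),end=';')
    print()
E
```

```text
bl [691.6 192.7]
br [694.5  84.4]
s1 [677.5 182.1]
s2 [680.9  92.3]
piv [626.  134.9]
knob [625.9 196. ]
nose [624.9 111.4]
fl [573.7 199.5]
fr [577.9  68.7]
bl br 1.52 108.4
s1 s2 2.17 89.9
knob nose -0.68 84.6
knob piv 0.05 61.1
fl fr 1.83 130.9
top0 back edge: yaw 2.44 x at y=138 691.9
 sides [2.0000e-03 8.5119e+01] [7.50000e-02 1.91082e+02]
   550 3 [5. 5. 8.];   555 2 [5. 7. 9.];   560 1 [6. 6. 6.];   565 2 [5. 5. 5.];   570 36 [14. 67. 78.];   575 52 [ 5. 70. 79.];   580 40 [61. 67. 72.];   585 32 [53. 63. 69.];   590 41 [45. 54. 83.];   595 76 [32. 76. 83.];   600 43 [27. 76. 83.];   605 28 [64. 72. 77.];   610 33 [52. 62. 81.];   615 30 [43. 53. 84.];   620 27 [32. 46. 61.];   625 8 [43. 66. 81.];
side0 back edge: yaw 2.42 x at y=138 693.1
 sides [6.1000e-02 8.4184e+01] [-1.65000e-01  1.92433e+02]
   550 1 [5. 5. 5.];   570 10 [ 9. 68. 74.];   575 51 [ 7. 69. 76.];   580 33 [ 8. 69. 74.];   585 18 [60. 66. 71.];   590 10 [50. 57. 60.];   595 38 [38. 77. 84.];   600 24 [30. 82. 84.];   605 17 [24. 75. 79.];   610 10 [61. 67. 74.];   615 11 [50. 56. 61.];   620 16 [39. 46. 54.];   625 32 [38. 58. 81.];
```

```bash
cat >> h.py <<'E'
def plan(x,y,z,yaw,n,g,start=None):
    s=env.state(); p=np.array(s['ee_pos'] if start is None else start[:3],float); a=s['ee_rot'][2] if start is None else start[3]
    t=np.array([x,y,z],float); rows=[]
    for i in range(n,0,-1):
        c,d=np.cos(np.radians(a)),np.sin(np.radians(a)); R=np.array([[c,d,0],[d,-c,0],[0,0,-1]])
        v=np.round(np.clip(R.T@((t-p)/i)/40,-1,1),2); w=np.round(np.clip(-np.radians((yaw-a+180)%360-180)/i/.12,-1,1),2)
        rows.append([*v.tolist(),float(w),g]); p=p+R@v*40; a-=np.degrees(w*.12)
    for j in range(0,len(rows),5): print([rows[j:j+5]])
    print('end',p.round(1),round(a,2)); return [*p,a]
E
python3 -c "
from h import *
plan(602,-174,200,89,24,1)"
```

```text
[[[-0.65, -0.63, 0.01, 0.47, 1], [-0.69, -0.59, 0.01, 0.47, 1], [-0.72, -0.55, 0.01, 0.47, 1], [-0.75, -0.51, 0.01, 0.47, 1], [-0.78, -0.46, 0.01, 0.47, 1]]]
[[[-0.8, -0.42, 0.01, 0.47, 1], [-0.82, -0.37, 0.01, 0.47, 1], [-0.84, -0.33, 0.02, 0.47, 1], [-0.86, -0.28, 0.01, 0.47, 1], [-0.87, -0.23, 0.02, 0.47, 1]]]
[[[-0.89, -0.18, 0.01, 0.47, 1], [-0.9, -0.13, 0.02, 0.47, 1], [-0.9, -0.08, 0.01, 0.47, 1], [-0.9, -0.03, 0.02, 0.47, 1], [-0.9, 0.02, 0.01, 0.47, 1]]]
[[[-0.9, 0.07, 0.02, 0.47, 1], [-0.9, 0.12, 0.01, 0.47, 1], [-0.89, 0.17, 0.02, 0.47, 1], [-0.88, 0.22, 0.01, 0.47, 1], [-0.86, 0.27, 0.02, 0.46, 1]]]
[[[-0.85, 0.32, 0.01, 0.47, 1], [-0.83, 0.37, 0.02, 0.46, 1], [-0.8, 0.42, 0.01, 0.47, 1], [-0.78, 0.45, 0.02, 0.46, 1]]]
end [ 601.8 -174.1  200. ] 89.03
```

Request:
send_rows(
  steps=[
    [[-0.65,-0.63,0.01,0.47,1],[-0.69,-0.59,0.01,0.47,1],[-0.72,-0.55,0.01,0.47,1],[-0.75,-0.51,0.01,0.47,1],[-0.78,-0.46,0.01,0.47,1]],
  ],
)

```text
time_s: 0.52
ee_pos: [233.3, 404.3, 211.5]
ee_rot: [-180.0, 0.0, 150.1]
force: [0.6, 0.3, 0.5]
gripper_width: 91.4
gripper_force: 0.0
```

Request:
send_rows(
  steps=[
    [[-0.8,-0.42,0.01,0.47,1],[-0.82,-0.37,0.01,0.47,1],[-0.84,-0.33,0.02,0.47,1],[-0.86,-0.28,0.01,0.47,1],[-0.87,-0.23,0.02,0.47,1]],
  ],
)

```text
time_s: 0.93
ee_pos: [330.3, 252.2, 209.0]
ee_rot: [-180.0, -0.0, 133.9]
force: [0.8, 0.1, 0.4]
gripper_width: 91.4
gripper_force: 0.0
```

Request:
send_rows(
  steps=[
    [[-0.89,-0.18,0.01,0.47,1],[-0.9,-0.13,0.02,0.47,1],[-0.9,-0.08,0.01,0.47,1],[-0.9,-0.03,0.02,0.47,1],[-0.9,0.02,0.01,0.47,1]],
  ],
)

```text
time_s: 1.35
ee_pos: [427.5, 99.6, 206.1]
ee_rot: [-180.0, -0.0, 117.7]
force: [0.3, 0.9, 0.1]
gripper_width: 91.1
gripper_force: 0.0
```

Request:
send_rows(
  steps=[
    [[-0.9,0.07,0.02,0.47,1],[-0.9,0.12,0.01,0.47,1],[-0.89,0.17,0.02,0.47,1],[-0.88,0.22,0.01,0.47,1],[-0.86,0.27,0.02,0.46,1]],
  ],
)

```text
time_s: 1.77
ee_pos: [524.3, -53.4, 202.8]
ee_rot: [-180.0, -0.0, 101.6]
force: [0.0, 0.3, 0.0]
gripper_width: 91.3
gripper_force: 0.0
```

Request:
send_rows(
  steps=[
    [[-0.85,0.32,0.01,0.47,1],[-0.83,0.37,0.02,0.46,1],[-0.8,0.42,0.01,0.47,1],[-0.78,0.45,0.02,0.46,1],[0,0,0,0,1]],
  ],
)

```text
time_s: 2.18
ee_pos: [604.6, -179.0, 199.1]
ee_rot: [179.9, 0.2, 88.7]
force: [0.8, 0.8, 0.1]
gripper_width: 91.2
gripper_force: 0.0
```

Request:
send_rows(
  steps=[
    [[0.1,-0.04,0.8,0,1],[0,0,0.8,0,1],[0,0,0.6,0,1],[0,0,0.38,0,1],[0,0,0,0,1]],
  ],
)

```text
time_s: 2.6
ee_pos: [597.3, -168.4, 93.2]
ee_rot: [-179.5, -0.2, 89.0]
force: [-1.1, -0.1, -0.0]
gripper_width: 91.0
gripper_force: 0.0
```

```bash
python3 - <<'E'
from h import *
s=env.state();print(s['ee_pos'].round(1),s['ee_rot'].round(2))
f=grab('top','top1');g=grab('side','side1')
a=cv2.resize(f['pixels'][140:220,340:420],(395,395));b=cv2.resize(g['pixels'][140:290,270:420],(395,395))
cv2.imwrite('pics/v1.png',np.hstack([a,b])[:,:,::-1])
E
```

```text
[ 597.3 -168.4   93.2] [-1.795e+02 -1.500e-01  8.905e+01]
```

View pics/v1.png

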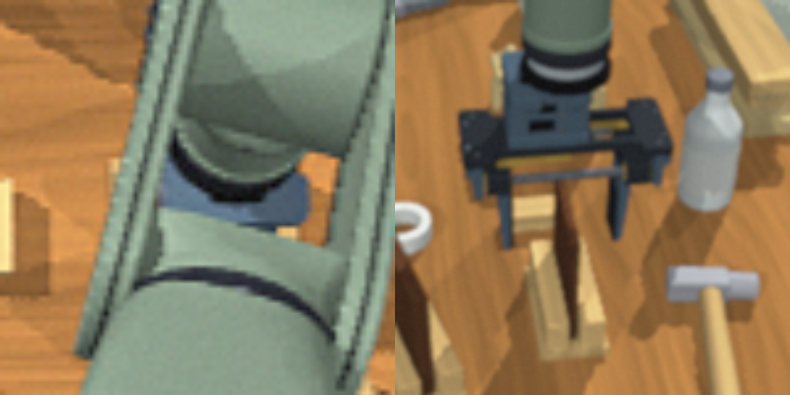

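The picture shows the fingers straddling the thin blank, left finger at (507,200) and right at (617,200), with the blank at (565,230). I'll let it settle before closing.

Request:
send_rows(
  steps=[
    [[0,0,0,0,1],[0,0,0,0,1],[0,0,0,0,1]],
  ],
)

```text
time_s: 2.95
ee_pos: [601.2, -169.7, 99.0]
ee_rot: [179.8, 0.0, 89.0]
force: [0.4, 0.0, -0.1]
gripper_width: 91.3
gripper_force: 0.0
```

Request:
send_rows(
  steps=[
    [[-0.1,0.03,0.05,0,1],[0,0,0,0,0.5],[0,0,0,0,0.1],[0,0,0,0,0],[0,0,0,0,0]],
  ],
  squeeze=15,
)

```text
time_s: 3.37
ee_pos: [601.5, -173.6, 95.5]
ee_rot: [-180.0, -0.0, 89.0]
force: [-0.6, 0.7, -0.2]
gripper_width: 67.4
gripper_force: 0.0
```

Request:
send_rows(
  steps=[
    [[0,0,0,0,0],[0,0,0,0,0],[0,0,0,0,0],[0,0,0,0,0]],
  ],
)

```text
time_s: 3.7
ee_pos: [601.5, -173.6, 95.5]
ee_rot: [-180.0, -0.0, 89.0]
force: [0.2, 1.1, -0.2]
gripper_width: 40.6
gripper_force: 0.0
```

Request:
send_rows(
  steps=[
    [[0,0,0,0,0],[0,0,0,0,0],[0,0,0,0,0],[0,0,0,0,0],[0,0,0,0,0]],
  ],
)

```text
time_s: 4.12
ee_pos: [601.7, -173.6, 95.5]
ee_rot: [180.0, -0.0, 89.0]
force: [3.9, -0.1, -3.2]
gripper_width: 7.8
gripper_force: 15.0
```

Request:
send_rows(
  steps=[
    [[0,0,0,0,0],[0,0,0,0,0],[0,0,0,0,0]],
  ],
)

```text
time_s: 4.37
ee_pos: [601.9, -173.6, 95.6]
ee_rot: [179.9, 0.0, 89.0]
force: [1.4, 0.3, -1.3]
gripper_width: 8.1
gripper_force: 15.0
```

Request:
send_rows(
  steps=[
    [[0,0,-0.3,0,0],[0,0,-0.7,0,0],[0,0,-0.9,0,0],[0,0,-0.9,0,0],[0,0,-0.7,0,0]],
  ],
)

```text
time_s: 4.78
ee_pos: [601.5, -173.7, 238.3]
ee_rot: [179.9, 0.0, 89.0]
force: [1.0, -0.1, -0.7]
gripper_width: 8.0
gripper_force: 15.0
```

```bash
python3 -c "
from h import *
s=env.state();print(s['ee_pos'],s['gripper_width'],s['force'])
plan(586,134.5,238,92,10,0)"
```

```text
[ 601.51727821 -173.68270195  238.28329042] 7.955800265571661 [ 0.95248837 -0.07175093 -0.66137334]
[[[0.77, -0.05, 0.0, -0.04, 0], [0.77, -0.05, 0.0, -0.04, 0], [0.77, -0.04, 0.0, -0.04, 0], [0.77, -0.04, 0.0, -0.04, 0], [0.77, -0.04, 0.0, -0.05, 0]]]
[[[0.77, -0.03, 0.0, -0.04, 0], [0.77, -0.03, 0.0, -0.05, 0], [0.77, -0.03, 0.0, -0.04, 0], [0.77, -0.02, 0.0, -0.05, 0], [0.78, -0.01, 0.01, -0.04, 0]]]
end [586.2 134.7 237.9] 91.98
```

Request:
send_rows(
  steps=[
    [[0.77,-0.05,0.0,-0.04,0],[0.77,-0.05,0.0,-0.04,0],[0.77,-0.04,0.0,-0.04,0],[0.77,-0.04,0.0,-0.04,0],[0.77,-0.04,0.0,-0.05,0]],
  ],
)

```text
time_s: 5.2
ee_pos: [593.0, -18.3, 235.4]
ee_rot: [-179.9, 0.0, 90.5]
force: [1.3, -0.2, -0.6]
gripper_width: 8.0
gripper_force: 15.0
```

Request:
send_rows(
  steps=[
    [[0.77,-0.03,0.0,-0.04,0],[0.77,-0.03,0.0,-0.05,0],[0.77,-0.03,0.0,-0.04,0],[0.77,-0.02,0.0,-0.05,0],[0.78,-0.01,0.01,-0.04,0]],
  ],
)

```text
time_s: 5.62
ee_pos: [585.4, 136.0, 235.1]
ee_rot: [-179.9, 0.0, 92.0]
force: [0.1, -0.2, -0.1]
gripper_width: 8.0
gripper_force: 15.0
```

Request:
send_rows(
  steps=[
    [[0,0,0,0,0],[0,0,0,0,0],[0,0,0,0,0],[0,0,0,0,0]],
  ],
)

```text
time_s: 5.95
ee_pos: [586.1, 133.6, 235.1]
ee_rot: [-180.0, 0.0, 91.9]
force: [0.7, 0.2, -0.4]
gripper_width: 8.0
gripper_force: 15.0
```

```bash
python3 - <<'E'
from h import *
s=env.state();print(s['ee_pos'].round(1),s['ee_rot'].round(2))
f=grab('top','top2');g=grab('side','side2')
a=cv2.resize(f['pixels'][130:210,240:320],(395,395));b=cv2.resize(g['pixels'][70:220,250:400],(395,395))
cv2.imwrite('pics/v2.png',np.hstack([a,b])[:,:,::-1])
P=cloud(g);hsv=cv2.cvtColor(g['pixels'],cv2.COLOR_RGB2HSV)
m=(cv2.inRange(hsv,(0,40,0),(25,255,130))>0)&(abs(P[...,0]-586)<25)&(P[...,1]>60)&(P[...,1]<220)&(P[...,2]>140)&(P[...,2]<250)
Q=P[m];print(len(Q),Q.min(0).round(1),Q.max(0).round(1))
lo=Q[(Q[:,2]<185)];print(lo.min(0),lo.max(0)); w,V=np.linalg.eigh(np.cov(Q[:,:2].T));print(V[:,1],'blank yaw',np.degrees(np.arctan(-V[0,1]/V[1,1])))
E
```

```text
[586.1 133.6 235.1] [-1.7997e+02  3.0000e-02  9.1910e+01]
209 [581.3  81.5 151.3] [600.9 181.4 249.3]
[581.30588714  83.1049061  151.25745288] [590.73396177 181.39810645 184.7283051 ]
[-0.07070674  0.99749715] blank yaw 4.054580816853479
```

View pics/v2.png

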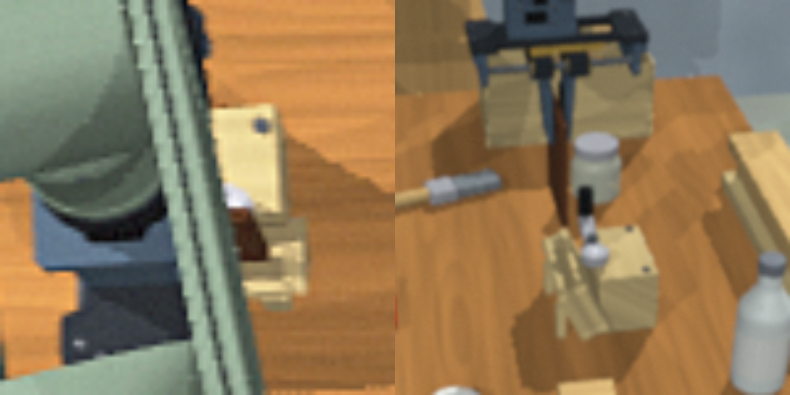

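The blank hangs upright just in front of the keeper, over the slot (side part of the picture: blank foot at (562,225), lips at (560,245)). The cloud puts its centre at about y 132.5, and the slot is at about 134.5. I'll nudge it over and lower the foot into the flare.

Request:
send_rows(
  steps=[
    [[0.05,0.04,0.4,0,0],[0,0,0.6,0,0],[0,0,0.5,0,0],[0,0,0.25,0,0],[0,0,0.1,0,0]],
  ],
)

```text
time_s: 6.47
ee_pos: [586.8, 135.8, 159.3]
ee_rot: [-179.8, 0.0, 91.9]
force: [-0.5, -0.2, -0.6]
gripper_width: 7.7
gripper_force: 15.0
```

Request:
send_rows(
  steps=[
    [[0,0,0.05,0,0],[0,0,0,0,0],[0,0,0,0,0],[0,0,0,0,0]],
  ],
)

```text
time_s: 6.8
ee_pos: [588.4, 136.9, 160.4]
ee_rot: [179.9, -0.0, 92.0]
force: [-0.3, -0.2, 0.0]
gripper_width: 7.9
gripper_force: 15.0
```

Request:
send_rows(
  steps=[
    [[-0.01,-0.02,0.05,0,0],[0,0,0.05,0,0],[0,0,0.05,0,0],[0,0,0,0,0],[0,0,0,0,0]],
  ],
)

```text
time_s: 7.22
ee_pos: [587.3, 136.4, 153.4]
ee_rot: [179.9, -0.0, 92.0]
force: [0.9, 0.5, 1.3]
gripper_width: 7.7
gripper_force: 15.0
```

```bash
python3 - <<'E'
from h import *
s=env.state();print(s['ee_pos'].round(1),s['force'].round(1))
g=grab('side','side3')
cv2.imwrite('pics/v3.png',cv2.resize(g['pixels'][90:210,270:390],(600,600),interpolation=cv2.INTER_CUBIC)[:,:,::-1])
E
```

```text
[587.3 136.4 153.4] [0.9 0.5 1.3]
```

View pics/v3.png

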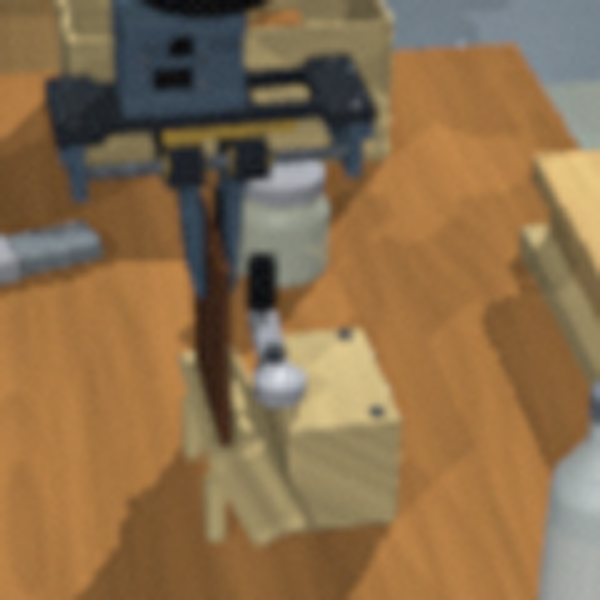

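The foot is in the mouth between the lips, with its near corner at (225,443) just inside the near cheek. I'll ease down until it touches.

Request:
send_rows(
  steps=[
    [[0,0,0.05,0,0],[0,0,0.05,0,0],[0,0,0,0,0],[0,0,0,0,0]],
  ],
)

```text
time_s: 7.6
ee_pos: [589.4, 136.7, 151.5]
ee_rot: [179.6, -0.0, 92.0]
force: [1.4, -0.4, 8.2]
gripper_width: 7.6
gripper_force: 15.0
```

Request:
send_rows(
  steps=[
    [[0,-0.1,-0.02,0,0.33],[0,-0.2,0,0,0.33],[0,-0.2,0,0,0.33],[0,-0.2,0,0,0.33],[0,-0.2,0,0,0.33]],
  ],
)

```text
time_s: 8.02
ee_pos: [549.3, 135.0, 149.5]
ee_rot: [-179.9, 0.0, 92.0]
force: [-0.1, 0.1, -0.2]
gripper_width: 29.9
gripper_force: 0.0
```

```bash
python3 - <<'E'
from h import *
s=env.state();print(s['ee_pos'].round(1),s['force'].round(1),s['gripper_width'])
g=grab('side','side4')
cv2.imwrite('pics/v4.png',cv2.resize(g['pixels'][90:210,270:390],(600,600),interpolation=cv2.INTER_CUBIC)[:,:,::-1])
E
```

```text
[549.3 135.  149.5] [-0.1  0.1 -0.2] 29.906265702124696
```

View pics/v4.png

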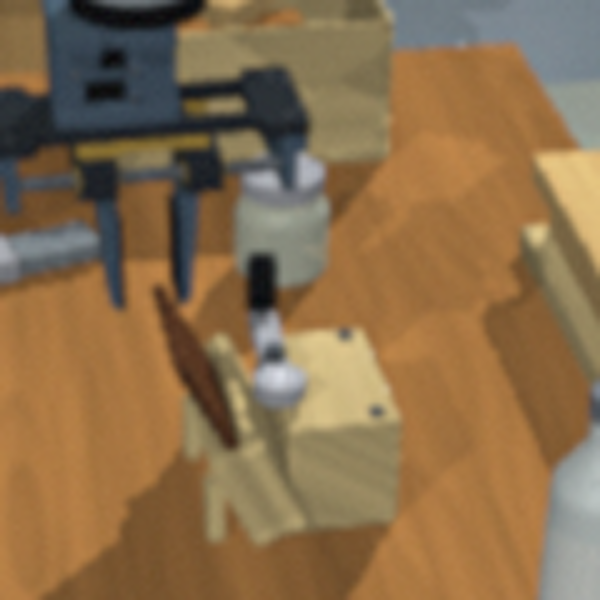

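The blank has tipped and slid down the slot, with its top edge at (160,290)–(200,330). I'll check its depth.

```bash
python3 - <<'E'
from h import *
for n in('side','top'):
    g=grab(n,n+'5');P=cloud(g);hsv=cv2.cvtColor(g['pixels'],cv2.COLOR_RGB2HSV)
    m=(cv2.inRange(hsv,(0,40,0),(25,255,130))>0)&(P[...,0]>530)&(P[...,0]<610)&(P[...,1]>60)&(P[...,1]<210)&(P[...,2]>75)&(P[...,2]<200)
    Q=P[m]
    if len(Q)<5: print(n,len(Q));continue
    print(n,len(Q),'z',np.percentile(Q[:,2],[0,50,97,100]).round(1),'y',Q[:,1].min().round(1),Q[:,1].max().round(1))
    q=Q[Q[:,2]>np.percentile(Q[:,2],97)-7];print(q.mean(0).round(1),np.percentile(q,[5,95],axis=0).round(1).tolist())
    A=np.c_[Q[:,1],Q[:,2],np.ones(len(Q))];print('plane x=',np.linalg.lstsq(A,Q[:,0],rcond=None)[0].round(3))
E
```

```text
side 231 z [ 75.2 117.5 193.6 199.7] y 84.1 189.1
[556.6 128.8 194.3] [[531.6, 115.8, 188.1], [574.9, 148.0, 199.5]]
plane x= [ 1.90000e-02 -3.70000e-01  6.13457e+02]
top 58 z [ 75.4 108.2 128.1 129. ] y 84.6 110.7
[562.5  92.5 125.4] [[558.5, 85.3, 122.5], [567.8, 99.9, 128.5]]
plane x= [ 1.66000e-01 -5.74000e-01  6.19471e+02]
```

The top edge is at z≈128 and x≈562.5, against an expected 128 and 562.8, so the blank is home. Next is the keeper: I'll raise, close the fingers and push the knob from behind.

```bash
python3 - <<'E'
from h import *
o=np.array([613.5,135.3]);c,s=np.cos(.035),np.sin(.035);R=np.array([[c,-s],[s,c]])
def W(th,off,r=66): return o+R@(np.array([12,0])+r*np.array([np.sin(th),np.cos(th)])-off*np.array([np.cos(th),-np.sin(th)]))
st=env.state(); p=[*st['ee_pos'],st['ee_rot'][2]]
p=plan(p[0],p[1],172,92,2,0,p)
a=W(0,38,72); print(a); p=plan(a[0],a[1],172,92,4,0,p); p=plan(a[0],a[1],106,92,4,0,p)
print('arc')
rs=[]
for th in np.linspace(0.0,1.6,15):
    a=W(th,27); print(a.round(0),end=' '); p=plan(a[0],a[1],106,92,1,0,p)
E
```

```text
[[[0.0, 0.0, -0.27, -0.0, 0], [0.0, 0.0, -0.28, -0.0, 0]]]
end [550.1 135.1 172. ] 92.0
[584.99643784 206.34609028]
[[[0.44, 0.23, 0.0, -0.0, 0], [0.44, 0.23, 0.0, -0.0, 0], [0.43, 0.24, 0.0, -0.0, 0], [0.44, 0.23, 0.0, -0.0, 0]]]
end [584.8 206.4 172. ] 92.0
[[[-0.0, 0.0, 0.41, -0.0, 0], [-0.0, 0.0, 0.41, -0.0, 0], [-0.0, 0.0, 0.42, -0.0, 0], [-0.0, 0.0, 0.41, -0.0, 0]]]
end [584.8 206.4 106. ] 92.0
arc
[596. 201.] [[[-0.15, 0.28, 0.0, -0.0, 0]]]
end [596.2 200.8 106. ] 92.0
[604. 204.] [[[0.07, 0.19, 0.0, -0.0, 0]]]
end [603.7 203.8 106. ] 92.0
[612. 206.] [[[0.04, 0.2, 0.0, -0.0, 0]]]
end [611.7 205.7 106. ] 92.0
[620. 207.] [[[0.02, 0.2, 0.0, -0.0, 0]]]
end [619.6 206.8 106. ] 92.0
[628. 207.] [[[-0.0, 0.21, 0.0, -0.0, 0]]]
end [628.  207.1 106. ] 92.0
[636. 206.] [[[-0.03, 0.2, 0.0, -0.0, 0]]]
end [636.1 206.2 106. ] 92.0
[644. 205.] [[[-0.05, 0.2, 0.0, -0.0, 0]]]
end [644.1 204.5 106. ] 92.0
[652. 202.] [[[-0.07, 0.19, 0.0, -0.0, 0]]]
end [651.8 201.9 106. ] 92.0
[659. 199.] [[[-0.09, 0.18, 0.0, -0.0, 0]]]
end [659.1 198.6 106. ] 92.0
[666. 194.] [[[-0.11, 0.17, 0.0, -0.0, 0]]]
end [666.1 194.4 106. ] 92.0
[672. 189.] [[[-0.13, 0.16, 0.0, -0.0, 0]]]
end [672.7 189.4 106. ] 92.0
[678. 184.] [[[-0.15, 0.14, 0.0, -0.0, 0]]]
end [678.5 183.6 106. ] 92.0
[683. 177.] [[[-0.16, 0.12, 0.0, -0.0, 0]]]
end [683.5 177.4 106. ] 92.0
[688. 170.] [[[-0.18, 0.1, 0.0, -0.0, 0]]]
end [687.7 170.4 106. ] 92.0
[691. 163.] [[[-0.18, 0.08, 0.0, -0.0, 0]]]
end [691.2 163.3 106. ] 92.0
```

Request:
send_rows(
  steps=[
    [[0,0,-0.27,0,0],[0,0,-0.28,0,0],[0.44,0.23,0,0,0],[0.44,0.23,0,0,0],[0.43,0.24,0,0,0]],
  ],
)

```text
time_s: 8.58
ee_pos: [578.2, 189.1, 173.3]
ee_rot: [179.9, -0.0, 91.9]
force: [-0.2, -0.0, -0.2]
gripper_width: 0.9
gripper_force: 0.0
```

Request:
send_rows(
  steps=[
    [[0.44,0.23,0,0,0],[0,0,0,0,0],[0,0,0,0,0],[0,0,0,0,0]],
  ],
)

```text
time_s: 8.92
ee_pos: [585.6, 205.9, 172.2]
ee_rot: [-180.0, 0.0, 92.0]
force: [0.3, -0.1, 0.6]
gripper_width: 0.6
gripper_force: 0.0
```

```bash
python3 - <<'E'
from h import *
print(env.state()['ee_pos'],env.state()['gripper_width'])
g=grab('side','side6');P=cloud(g);hsv=cv2.cvtColor(g['pixels'],cv2.COLOR_RGB2HSV)
m=(cv2.inRange(hsv,(0,40,0),(25,255,130))>0)&(P[...,0]>540)&(P[...,0]<610)&(P[...,1]>60)&(P[...,1]<190)&(P[...,2]>75)&(P[...,2]<145)
Q=P[m];print(len(Q),np.percentile(Q[:,2],[95,100]),Q[:,1].min(),Q[:,1].max())
for a in(85,105,125,145,165):
    q=Q[(Q[:,1]>=a)&(Q[:,1]<a+20)]
    if len(q): t=q[q[:,2]>q[:,2].max()-4]; print(a,len(q),q[:,2].max().round(1),t.mean(0).round(1))
E
```

```text
[585.56323841 205.91635923 172.15639765] 0.551829764330234
174 [127.52658476 129.62673997] 84.02728546820185 188.7471434196775
85 62 127.5 [564.3  97.  126.2]
105 28 128.5 [563.1 112.6 126.6]
125 29 127.7 [563.4 135.5 126.1]
145 30 128.4 [561.9 154.4 126.5]
165 20 129.6 [561.6 174.4 127.3]
```

The blank's top edge is level all along at z≈128, which means it is home and square. Now I'll go down beside the knob and swing the keeper.

Request:
send_rows(
  steps=[
    [[0,0,0.41,0,0],[0,0,0.41,0,0],[0,0,0.42,0,0],[0,0,0.41,0,0],[0,0,0,0,0]],
  ],
)

```text
time_s: 9.38
ee_pos: [583.2, 204.6, 103.0]
ee_rot: [-179.6, 0.1, 91.9]
force: [-0.5, -0.4, -0.9]
gripper_width: 0.3
gripper_force: 0.0
```

Request:
send_rows(
  steps=[
    [[0,0,0,0,0],[0,0,0,0,0],[-0.06,0.28,0,0,0],[0.0,0.19,0,0,0],[0.02,0.2,0,0,0]],
  ],
)

```text
time_s: 9.8
ee_pos: [613.3, 205.5, 107.4]
ee_rot: [179.9, -0.0, 92.0]
force: [-2.0, -1.7, 1.3]
gripper_width: 0.2
gripper_force: 0.8
```

Request:
send_rows(
  steps=[
    [[0.02,0.2,0,0,0],[0,0.2,0,0,0],[-0.03,0.2,0,0,0]],
  ],
)

```text
time_s: 10.05
ee_pos: [636.7, 206.0, 105.9]
ee_rot: [-179.9, 0.0, 92.0]
force: [-2.6, -1.5, 0.5]
gripper_width: 0.2
gripper_force: 1.3
```

Light contact force, so the knob is moving. I'll carry on round the arc.

Request:
send_rows(
  steps=[
    [[-0.05,0.2,0,0,0],[-0.07,0.19,0,0,0],[-0.09,0.18,0,0,0],[-0.11,0.17,0,0,0],[-0.13,0.16,0,0,0]],
  ],
)

```text
time_s: 10.47
ee_pos: [674.3, 189.4, 106.0]
ee_rot: [179.9, -0.0, 92.0]
force: [-1.0, 1.7, -0.5]
gripper_width: 0.4
gripper_force: 0.5
```

```bash
cat > k.py <<'E'
from h import *
import sys
print(env.state()['ee_pos'].round(1),env.state()['force'].round(1))
for n in('side','top'):
    g=grab(n,n+sys.argv[1]);P=cloud(g);hsv=cv2.cvtColor(g['pixels'],cv2.COLOR_RGB2HSV)
    m=(hsv[...,2]<60)&(abs(P[...,0]-650)<70)&(P[...,1]>100)&(P[...,1]<230)&(P[...,2]>98)&(P[...,2]<136)
    if m.sum(): print(n,m.sum(),np.median(P[m],axis=0).round(1))
E
python3 k.py 7
```

```text
[674.3 189.4 106. ] [-1.   1.7 -0.5]
side 63 [677.8 157.2 122.2]
top 10 [677.9 151.5 125.3]
```

The knob is at about (678,159), which is about 65° round. I'll finish the arc to the stop.

Request:
send_rows(
  steps=[
    [[-0.15,0.12,0,0,0],[-0.16,0.1,0,0,0],[-0.18,0.08,0,0,0],[-0.15,0.02,0,0,0]],
  ],
)

```text
time_s: 10.9
ee_pos: [686.9, 166.5, 106.1]
ee_rot: [-180.0, -0.4, 91.9]
force: [-3.1, 19.0, 0.5]
gripper_width: 0.4
gripper_force: 9.5
```

```bash
python3 k.py 8
```

```text
[686.9 166.5 106.1] [-3.1 19.   0.5]
side 60 [685.3 134.  124.4]
```

A force of 19 N along y means it has reached the stop. I'll back off, rise clear and verify.

Request:
send_rows(
  steps=[
    [[0.3,0,0,0,0],[0.6,0,0,0,0],[0.3,0,-0.6,0,0],[0,0,-1,0,0],[0,0,-1,0,0]],
  ],
)

```text
time_s: 11.42
ee_pos: [684.3, 212.5, 209.5]
ee_rot: [-179.8, 0.1, 92.1]
force: [1.2, 0.0, 0.1]
gripper_width: 0.6
gripper_force: 0.0
```

Request:
send_rows(
  steps=[
    [[1,0,-0.2,0,0],[1,0,0,0,0],[1,0,0,0,0],[1,0,0,0,0],[0,0,0,0,0]],
  ],
)

```text
time_s: 11.83
ee_pos: [678.1, 379.8, 216.9]
ee_rot: [180.0, -0.2, 92.4]
force: [-1.0, -0.5, -0.3]
gripper_width: 0.2
gripper_force: 0.0
```

```bash
python3 k.py 9; python3 - <<'E'
from h import *
f=load('top9');g=load('side9')
a=cv2.resize(f['pixels'][145:205,245:305],(395,395));b=cv2.resize(g['pixels'][120:210,280:370],(395,395))
cv2.imwrite('pics/v9.png',np.hstack([a,b])[:,:,::-1])
for n,F in(('top',f),('side',g)):
    P=cloud(F);hsv=cv2.cvtColor(F['pixels'],cv2.COLOR_RGB2HSV)
    m=(cv2.inRange(hsv,(0,40,0),(25,255,130))>0)&(P[...,0]>540)&(P[...,0]<600)&(P[...,1]>60)&(P[...,1]<190)&(P[...,2]>75)&(P[...,2]<145)
    Q=P[m];print(n,len(Q),Q[:,1].min(),Q[:,1].max())
    for a in(85,105,125,145,165):
        q=Q[(Q[:,1]>=a)&(Q[:,1]<a+20)]
        if len(q): t=q[q[:,2]>q[:,2].max()-4]; print(a,len(q),q[:,2].max().round(1),t.mean(0).round(1))
    k=(hsv[...,2]<60)&(abs(P[...,0]-685)<20)&(abs(P[...,1]-138)<30)&(P[...,2]>126)&(P[...,2]<137)
    print('knob top',k.sum(),P[k].mean(0).round(1))
E
```

```text
[678.1 379.8 216.9] [-1.  -0.5 -0.3]
side 50 [684.9 134.  119.6]
top 38 [681.3 136.4 128.8]
top 272 85.10429272577558 184.42040064883673
85 56 128.8 [562.2  92.6 127. ]
105 55 128.9 [561.6 115.6 127.1]
125 57 127.4 [561.  134.4 125.2]
145 57 130.5 [560.4 154.5 128.8]
165 47 129.5 [559.  170.4 127.7]
knob top 26 [683.7 137.  130.7]
side 171 83.09447040264956 185.75221679770766
85 70 128.1 [564.2  96.5 126.3]
105 31 129.5 [563.7 114.9 127.8]
125 22 128.3 [562.5 133.7 126.5]
145 25 128.7 [562.  152.8 126.9]
165 20 128.4 [561.1 173.9 126.8]
knob top 16 [685.4 135.6 130.4]
```

View pics/v9.png

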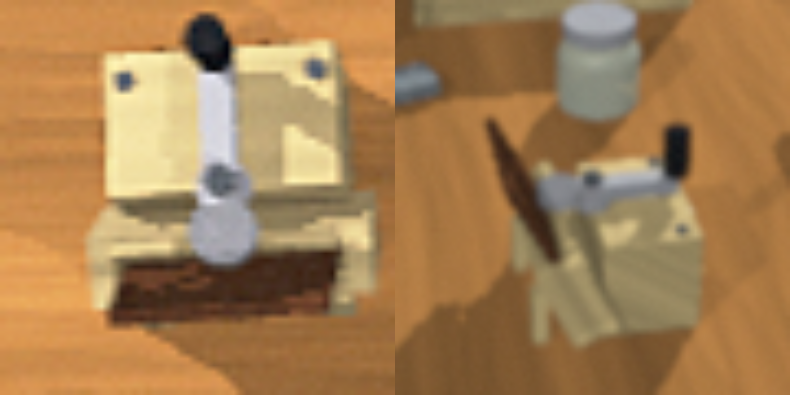

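The keeper is fully shut: knob at (684,137), on the jig's +x, with its nose against the blank's back. The blank is home, level and centred, and the arm is clear. I'll let the arm settle, then hand the job in.

Request:
send_rows(
  steps=[
    [[0,0,0,0,0],[0,0,0,0,0],[0,0,0,0,0],[0,0,0,0,0],[0,0,0,0,0]],
  ],
)

```text
time_s: 12.35
ee_pos: [679.9, 371.0, 218.3]
ee_rot: [180.0, -0.0, 91.9]
force: [0.5, -0.5, -0.2]
gripper_width: 0.5
gripper_force: 0.0
```

```bash
python3 -c "
from workcell import env
print(env.job_done())"
```

```text
the job is handed in; nothing more can be done
None
```

The job is handed in at about 12 s, with no verdict returned: my last camera check showed the thin blank home and square in the slot, the keeper shut on it and the arm clear, and the thick blank was never touched.

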